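Call the technician and point out the ear shell to be remade

TASK

Call the technician: press the big blue button on the grey call box fully in and let it spring back. Then show what is to be remade: hold the fingertips one to three centimetres above the purple ear shell in the cream tray, pointing down at its middle, for two seconds, then do the same over the middle of the orange dish it has to go into, and finally take the hand well away from both. Do not touch, move or lift the tray, any shell or dish, the bottle, the notes or the mouse, and do not point at the pink shells or the green dish.

Things in the scene. Friction and masses are not known exactly. Their poses are not given: they have to be found in the camera images.
- call_box: grey plastic call box fixed to the bench, 80 x 80 mm and 45 mm high, with a yellow collar (to 49 mm) and one big blue mushroom push button on top; origin: centre of its underside, z up
- call_button (a joint): travel of the blue push button straight down: 0 m = out, 0.006 m = fully in; a spring needs about 2 N to start it and 4 N to hold it fully in, and brings it back when let go
- call_button_top (a point): middle of the blue button's top, 68 mm above the bench when out; the button head is 40 mm in diameter
- tray: loose cream plastic tray, open on top, 170 x 240 mm (x, y), 32 mm high, walls 4 mm, floor 4 mm thick; origin: centre of its underside
- shell_purple: the purple ear shell, loose in the tray, one of four shells there: a rounded ear mould about 28 mm across and 30 mm high; origin: centre of its underside, z up
- shell_purple_top (a point): point over the middle of the purple shell at the height of its top, 30 mm above its underside
- shell_pink1: pink ear shell, loose in the tray, same shape and size as the purple one, to be left alone; origin: centre of its underside
- shell_pink2: pink ear shell, loose in the tray, same shape and size as the purple one, to be left alone; origin: centre of its underside
- shell_pink3: pink ear shell, loose in the tray, same shape and size as the purple one, to be left alone; origin: centre of its underside
- shell_pink4: pink ear shell lying in the green dish, same shape and size, to be left alone; origin: centre of its underside
- dish_orange: the orange dish: loose empty round plastic dish, 90 mm across the rim, 22 mm high, inner floor 4 mm above the bench; origin: centre of its underside
- dish_orange_rim (a point): middle of the orange dish's mouth, at rim height, 22 mm above the bench
- dish_green: green dish, same shape, with a pink shell in it, to be left alone; origin: centre of its underside
- bottle: brown bottle with white cap, 56 mm diameter, 130 mm high, loose; origin: centre of its underside
- notes: yellow block of sticky notes, 76 x 76 x 18 mm, loose; origin: centre of its underside
- mouse: black computer mouse on a 3 mm pad, about 104 x 60 x 38 mm, loose; origin: centre of its underside

How it is judged:
On the way, in this order (a step that is already met when the one before it is completed fails the run):
1. the call button has been pressed in by the fingers, at least 4.5 mm of its 6 mm (value of joint call_button above 0.0045 m and contact force between the fingers and call_box above 0.5 N), for 0.05 s.
2. the call button is out again (value of joint call_button below 0.002 m), for 0.05 s.
3. tool point held over the purple shell for 1.5 s: within 14 mm sideways of its middle, 20 to 70 mm above its top, tool pointing down to within 54 degrees (horizontal distance between the grasp point and shell_purple_top below 0.014 m and z of the grasp point in the frame of shell_purple_top between 0.02 and 0.07 m and angle between the grasp point's own z axis and vertical above 2.2 rad), for 1.5 s.
4. tool point held over the orange dish for 1.5 s: within 25 mm sideways of its middle, 4 to 80 mm above its rim, tool pointing down to within 54 degrees (horizontal distance between the grasp point and dish_orange_rim below 0.025 m and z of the grasp point in the frame of dish_orange_rim between 0.004 and 0.08 m and angle between the grasp point's own z axis and vertical above 2.2 rad), for 1.5 s.
At the end, for the whole second after the job is handed in: The call button is out again, the tool point is more than 120 mm from the purple shell and from the orange dish, and the tray, all shells, both dishes, bottle, notes and mouse lie at rest within 6 mm of where they were (value of joint call_button below 0.002 m and distance between the grasp point and shell_purple_top above 0.12 m and distance between the grasp point and dish_orange_rim above 0.12 m and distance of each of shell_purple, shell_pink1, shell_pink2, shell_pink3, shell_pink4, tray, dish_orange, dish_green, bottle, notes, mouse from where it was at the start of the episode below 0.006 m and linear speed of each of shell_purple, shell_pink1, shell_pink2, shell_pink3, shell_pink4, tray, dish_orange, dish_green, bottle, notes, mouse below 0.02 m/s); the robot touches nothing.
It fails at once if a shell, the tray, a dish, the bottle, the notes or the mouse is touched (over 0.2 N) by fingers or arm (contact force between any of the fingers, the arm and shell_purple above 0.2 N or contact force between any of the fingers, the arm and shell_pink1 above 0.2 N or contact force between any of the fingers, the arm and shell_pink2 above 0.2 N or contact force between any of the fingers, the arm and shell_pink3 above 0.2 N or contact force between any of the fingers, the arm and shell_pink4 above 0.2 N or contact force between any of the fingers, the arm and tray above 0.2 N or contact force between any of the fingers, the arm and dish_orange above 0.2 N or contact force between any of the fingers, the arm and dish_green above 0.2 N or contact force between any of the fingers, the arm and bottle above 0.2 N or contact force between any of the fingers, the arm and notes above 0.2 N or contact force between any of the fingers, the arm and mouse above 0.2 N).
It fails at once if one of these things is moved or lifted by more than 6 mm (distance of any of shell_purple, shell_pink1, shell_pink2, shell_pink3, shell_pink4, tray, dish_orange, dish_green, bottle, notes, mouse from where it was at the start of the episode above 0.006 m).
It fails at once if a pink shell or the green dish is pointed at: tool point within 20 mm sideways of its middle and less than 72 mm above its underside (25 mm sideways for the dish) ((horizontal distance between the grasp point and shell_pink1 below 0.02 m and z of the grasp point in the frame of shell_pink1 below 0.072 m) or (horizontal distance between the grasp point and shell_pink2 below 0.02 m and z of the grasp point in the frame of shell_pink2 below 0.072 m) or (horizontal distance between the grasp point and shell_pink3 below 0.02 m and z of the grasp point in the frame of shell_pink3 below 0.072 m) or (horizontal distance between the grasp point and shell_pink4 below 0.02 m and z of the grasp point in the frame of shell_pink4 below 0.072 m) or (horizontal distance between the grasp point and dish_green below 0.025 m and z of the grasp point in the frame of dish_green below 0.072 m)).
It also fails if it takes over 59 s, if anything falls off the work surface, if the arm or the gripper's body presses on something with over 40 N, if the wrist force passes 120 N, or if a joint passes its speed limit or range.

ROBOT

A 6-joint arm with a two-finger parallel gripper is mounted at the origin on the work surface. World frame = base frame: x ahead of the robot, y to its left, z up, the work surface at z = 0. Lengths are in m, angles in rad, forces in N, time in s.
With the tool pointing down it reaches from about 0.35 to 0.875 m from the base axis. Payload 4.2 kg.
Tool frame: the origin (TCP) lies between the finger pads, 19 mm behind the fingertips; this is the grasp point; z points along the fingers, y is the line along which they close (so a half turn about z gives the same grasp; the last joint's range is limited). The gripper opens to 85 mm and grips with 20 to 120 N. Pads are 22 mm wide; open, the fingers measure 114 mm over their backs; the gripper's body (76 mm by 85 mm) begins 54 mm behind the grasp point. The pads swing forward as they close: fully open they stand 13 mm farther back than shut.
Start: joints at [1.446, 0.385, 0.008, 0, -1.194, -0.259], TCP at [0.234, 0.58, 0.25] pointing down, gripper open.
Joint ranges: [-3.14, 3.14], [-1.21, 2.06], [-1.07, 1.41], [-3.16, 2.05], [-2.99, -0.16], [-3.1, 3.1]. Speed limits (rad/s): [2.79, 2.79, 3.14, 3.14, 3.14, 3.14].

INTERFACE

Orientations are given as a 3x3 rotation matrix whose columns are the frame's x, y, z axes.
In Python, from workcell import r gives the robot as it stands.
- The arm moves only by the tool apply_moves, never from a script. Its argument "deltas" is a list of rows, each a list of 5 numbers: the shift along the world's x, y, z in m, then the turn about the world's z in rad, then the closure, from -1 (fully open) to 1 (shut), so that 0 is half open. In form: [[x, y, z, turn, gripper], ...]. A call has 1 to 10 rows; each row is the pose to reach, as a shift and turn from the pose commanded when the call began; what a row does not reach only later rows make up. A row lasts 1/10 s, in which the tool goes at most 50 mm and 8.59 degrees, less where a joint would pass 70% of its speed; a pose out of reach is approached as far as the arm can. A call with a gripper value outside its range is refused whole. The fingers move at their own pace and stop on an object; the grip force is fixed at half the most. Time passes only in rows, so rows that repeat a pose let the fingers close. It gives the time, the measured TCP pose, the force, the opening and the grip force at its end, in the units of the state.
- r.read_state(): the state, without advancing time (a new reading comes with each control period).
- r.read_camera(name): name is "scene" or "top"; returns a dict with "image" (420x560x3 uint8, red, green, blue), "intrinsics" (3x3 intrinsics, pixels), "pose" (4x4, takes a point from camera to world coordinates). Camera axes: x right, y up, looking along -z (the intrinsics and any distortion apply to the point x, -y, -z); pixel columns grow to the right and rows downward; lengths in m; the calibration is good to about 2 mm. A picture is of the moment at which its call begins. There is no depth.
- r.hand_in(): hands the job in; it is judged then, once.
The state is a dict: "t": time; "joint_pos": joint angles; "qd": joint speeds; "joint_torque": joint torques, N m; "ee_pos": TCP position; "eef_rot": TCP orientation; "force": force on the tool from outside, world axes, zero at the start; "moment": the same for the moment, N m; "gripper_width": finger opening in m; "finger_force": force on a finger pad.
Only numpy, scipy, OpenCV 4.12 (cv2) and the standard library are available. Lean on these libraries where they do the work, as an engineer would, in place of code of your own. Each camera call takes 0.05 s, during which the arm holds its last target. There are 200 camera calls.

## Working session

There is one attempt and no reset: what is moved stays moved. The work goes in short steps, Python scripts to look and compute and a tool call to move; the robot and the scene stay as the last step left them, time stands still between calls to the robot, and variables do not carry over. Pictures are saved under pics/ and viewed, at most 10 in all, crops included, and the job is handed in when it is done.

Besides the shell and the picture viewer there is one more tool, called after "Emit:" as name([rows], argument=value, ...), one row to a line, values as JSON. apply_moves: Moves the arm, as the interface text tells. Its arguments: {"type":"object","properties":{"deltas":{"type":"array","items":{"type":"array","items":{"type":"number"}}}},"required":["deltas"]}

```bash
mkdir -p pics; python3 - <<'E'
from workcell import r
import cv2,pickle
d={}
for n in("scene","top"):
    c=r.read_camera(n);d[n]=c
    cv2.imwrite(f"pics/{n}0.png",c["image"][:,:,::-1])
    print(n,c["intrinsics"].round(1).tolist(),c["pose"].round(3).tolist(),c.keys())
pickle.dump(d,open("c.pkl","wb"))
s=r.read_state();print(s["t"],s["ee_pos"],s["eef_rot"],s["gripper_width"])
E
```

```text
scene [[417.1, 0.0, 276.3], [0.0, 417.1, 210.0], [0.0, 0.0, 1.0]] [[-0.261, -0.776, 0.574, 1.237], [0.965, -0.219, 0.144, 0.158], [0.014, 0.591, 0.806, 1.044], [0.0, 0.0, 0.0, 1.0]] dict_keys(['image', 'intrinsics', 'pose'])
top [[389.9, 0.0, 281.7], [0.0, 389.9, 204.9], [0.0, 0.0, 1.0]] [[0.005, 0.973, -0.23, 0.237], [-1.0, 0.004, -0.004, -0.004], [-0.003, 0.23, 0.973, 1.398], [0.0, 0.0, 0.0, 1.0]] dict_keys(['image', 'intrinsics', 'pose'])
0.1 [0.2338373  0.57910284 0.24905755] [[ 9.27174312e-01 -3.74629733e-01 -5.97968912e-04]
 [-3.74630192e-01 -9.27172586e-01 -1.79292633e-03]
 [ 1.17263132e-04  1.88637245e-03 -9.99998214e-01]] 0.0856300076985007
```

View pics/top0.png

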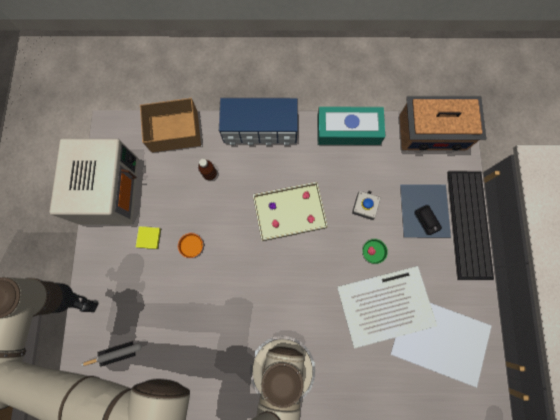

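View pics/scene0.png

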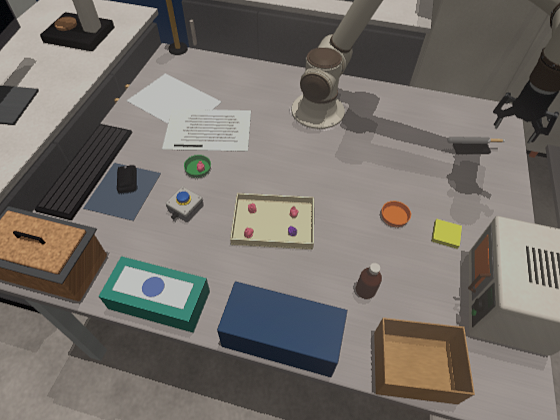

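Top view: blue button at (368,203), purple shell (272,206), orange dish (191,245), green dish (374,251), bottle (207,168), notes (148,237). In the scene view they are at (183,197), (292,231), (396,214), (197,166), (370,280) and (447,232).

```bash
cat > m.py <<'E'
import numpy as np,cv2,pickle
d=pickle.load(open("c.pkl","rb"))
def ray(c,u,v):
    K=c["intrinsics"];P=c["pose"]
    x=np.linalg.solve(K,[u,v,1]);return P[:3,3],P[:3,:3]@np.array([x[0],-x[1],-x[2]])
def plane(c,uv,z):
    o,k=ray(c,*uv);return o+k*(z-o[2])/k[2]
def tri(a,b):
    (o,k),(p,l)=ray(d["top"],*a),ray(d["scene"],*b)
    s=np.linalg.lstsq(np.c_[k,-l],p-o,rcond=None)[0]
    A,B=o+s[0]*k,p+s[1]*l;return (A+B)/2,np.linalg.norm(A-B)
def blob(c,guess,lo,hi,R=25):
    h=cv2.cvtColor(c["image"],cv2.COLOR_RGB2HSV);m=cv2.inRange(h,lo,hi)
    w=np.zeros_like(m);cv2.circle(w,guess,R,255,-1);m&=w
    n,l,s,ce=cv2.connectedComponentsWithStats(m);i=1+s[1:,4].argmax();return ce[i],s[i].tolist()
E
python3 - <<'E'
from m import *
T={"button":((368,203),(183,197),(100,120,50),(125,255,255),12,.066),
"purple":((272,206),(292,231),(125,80,40),(155,255,255),10,.02),
"orange":((191,245),(396,214),(5,130,80),(18,255,255),20,.015),
"green":((374,251),(197,166),(50,100,50),(85,255,255),20,.015),
"pinkA":((306,196),(249,233),(160,80,80),(180,255,255),10,.02),
"pinkB":((311,219),(252,208),(160,80,80),(180,255,255),10,.02),
"pinkC":((276,224),(294,212),(160,80,80),(180,255,255),10,.02),
"notes":((148,237),(447,232),(24,130,80),(35,255,255),20,.015)}
for n,(a,b,lo,hi,R,z) in T.items():
    A,sa=blob(d["top"],a,lo,hi,R);B,sb=blob(d["scene"],b,lo,hi,R)
    p,e=tri(A,B)
    print(n,A.round(1),sa,B.round(1),sb,"tri",p.round(3),round(e,4),"top",plane(d["top"],A,z)[:2].round(3),"sc",plane(d["scene"],B,z)[:2].round(3))
p,e=tri((204,162),(375,268));print("bottlecap",p.round(3),e)
E
```

```text
button [367.8 202.9] [363, 199, 10, 9, 73] [182.4 196.5] [177, 192, 12, 10, 100] tri [ 0.563 -0.303  0.058] 0.001 top [ 0.561 -0.301] sc [ 0.568 -0.298]
purple [272.1 205.5] [269, 203, 7, 6, 35] [291.6 230.5] [288, 226, 8, 10, 55] tri [0.563 0.037 0.012] 0.0007 top [0.561 0.036] sc [0.568 0.038]
orange [190.1 245.1] [178, 233, 25, 25, 486] [395.8 212.8] [382, 201, 29, 25, 556] tri [0.416 0.328 0.015] 0.0024 top [0.416 0.327] sc [0.415 0.329]
green [375.  251.1] [363, 239, 24, 24, 392] [195.9 167.2] [184, 159, 26, 16, 211] tri [ 0.399 -0.332  0.004] 0.0006 top [ 0.398 -0.33 ] sc [ 0.407 -0.327]
pinkA [305.7 194.7] [303, 192, 6, 6, 29] [248.1 232.4] [244, 228, 9, 10, 69] tri [ 0.604 -0.086  0.012] 0.0019 top [ 0.602 -0.086] sc [ 0.609 -0.083]
pinkB [310.3 218.8] [308, 216, 6, 7, 31] [251.7 208.1] [248, 204, 8, 9, 59] tri [ 0.514 -0.102  0.01 ] 0.001 top [ 0.512 -0.102] sc [ 0.521 -0.099]
pinkC [275.1 223.3] [272, 220, 7, 7, 33] [293.2 211.7] [290, 207, 8, 10, 59] tri [0.496 0.025 0.015] 0.0006 top [0.495 0.025] sc [0.5   0.026]
notes [147.8 237.4] [136, 227, 24, 22, 454] [446.7 232.2] [432, 219, 30, 27, 556] tri [0.443 0.482 0.011] 0.0021 top [0.443 0.48 ] sc [0.446 0.482]
bottlecap [0.689 0.273 0.124] 0.007825595178115421
```

Emit:
apply_moves([
  [0.017, -0.045, 0, 0, 1],
  [0.034, -0.09, 0, 0, 1],
  [0.05, -0.135, 0, 0, 1],
  [0.067, -0.18, 0, 0, 1],
  [0.084, -0.225, 0, 0, 1],
  [0.1, -0.27, 0, 0, 1],
  [0.117, -0.315, 0, 0, 1],
  [0.134, -0.36, 0, 0, 1],
  [0.15, -0.405, 0, 0, 1],
  [0.166, -0.44, 0, 0, 1],
])

```text
t: 1.1
ee_pos: [0.3997, 0.137, 0.25]
eef_rot: [[0.927, -0.375, -0.0], [-0.375, -0.927, 0.0], [-0.0, 0.0, -1.0]]
force: [0.4, 0.7, -0.2]
gripper_width: -0.0002
finger_force: 0.0
```

Emit:
apply_moves([
  [0.017, -0.045, 0, 0, 1],
  [0.034, -0.09, 0, 0, 1],
  [0.05, -0.135, 0, 0, 1],
  [0.067, -0.18, 0, 0, 1],
  [0.084, -0.225, 0, 0, 1],
  [0.1, -0.27, 0, 0, 1],
  [0.117, -0.315, 0, 0, 1],
  [0.134, -0.36, 0, 0, 1],
  [0.15, -0.405, 0, 0, 1],
  [0.163, -0.442, 0, 0, 1],
])

```text
t: 2.1
ee_pos: [0.5632, -0.3049, 0.249]
eef_rot: [[0.927, -0.376, -0.001], [-0.376, -0.927, 0.0], [-0.001, 0.0, -1.0]]
force: [1.0, 0.3, 0.3]
gripper_width: -0.0001
finger_force: 0.0
```

Emit:
apply_moves([
  [0, 0.002, -0.04, 0, 1],
  [0, 0.002, -0.08, 0, 1],
  [0, 0.002, -0.115, 0, 1],
  [0, 0.002, -0.14, 0, 1],
  [0, 0.002, -0.145, 0, 1],
  [0, 0.002, -0.145, 0, 1],
])

```text
t: 2.7
ee_pos: [0.5627, -0.3004, 0.1042]
eef_rot: [[0.927, -0.374, -0.002], [-0.374, -0.927, 0.0], [-0.002, 0.001, -1.0]]
force: [0.3, 0.6, 1.6]
gripper_width: 0.0002
finger_force: 0.0
```

```bash
python3 - <<'E'
from workcell import r
import cv2
a=[cv2.resize(r.read_camera(n)["image"][v-45:v+45,u-60:u+60,::-1],(400,300),interpolation=2) for n,u,v in(("top",368,203),("scene",183,187))]
cv2.imwrite("pics/b.png",cv2.hconcat(a))
E
```

```text
(no output)
```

View pics/b.png

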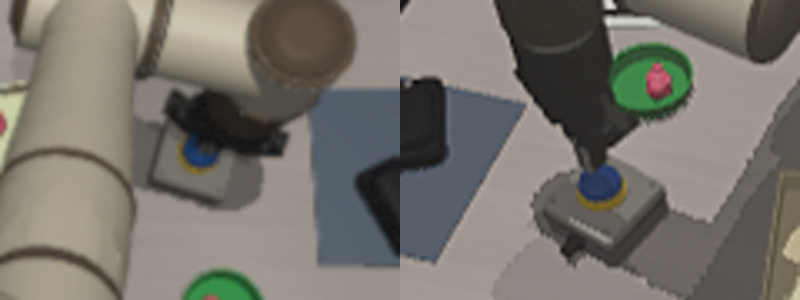

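The crop shows the closed fingertips just above the blue button, about in line with its middle; pressing next.

Emit:
apply_moves([
  [0, 0, -0.01, 0, 1],
  [0, 0, -0.016, 0, 1],
  [0, 0, -0.02, 0, 1],
  [0, 0, -0.023, 0, 1],
  [0, 0, -0.025, 0, 1],
  [0, 0, -0.025, 0, 1],
  [0, 0, -0.025, 0, 1],
])

```text
t: 3.5
ee_pos: [0.5629, -0.3004, 0.0809]
eef_rot: [[0.927, -0.374, -0.0], [-0.374, -0.927, -0.0], [0.0, 0.0, -1.0]]
force: [-1.8, 2.2, 4.9]
gripper_width: 0.0003
finger_force: 2.5
```

Emit:
apply_moves([
  [0, 0, -0.001, 0, 1],
  [0, 0, -0.002, 0, 1],
  [0, 0, -0.002, 0, 1],
  [0, 0, -0.002, 0, 1],
])

```text
t: 3.9
ee_pos: [0.563, -0.3004, 0.0807]
eef_rot: [[0.928, -0.374, 0.0], [-0.374, -0.928, -0.001], [0.001, 0.001, -1.0]]
force: [-3.9, 4.0, 13.3]
gripper_width: 0.0001
finger_force: 6.5
```

The button is bottomed at 13 N. Lifting off and moving across to the purple shell.

Emit:
apply_moves([
  [0, 0, 0.02, 0, 1],
  [0, 0, 0.05, 0, 1],
  [0, 0, 0.09, 0, 1],
  [0, 0.04, 0.12, 0, 1],
  [0, 0.085, 0.12, 0, 1],
  [0, 0.13, 0.12, 0, 1],
  [0, 0.175, 0.12, 0, 1],
  [0, 0.22, 0.12, 0, 1],
  [0, 0.265, 0.12, 0, 1],
  [0, 0.31, 0.12, 0, 1],
])

```text
t: 4.9
ee_pos: [0.5628, 0.0113, 0.198]
eef_rot: [[0.927, -0.374, 0.001], [-0.374, -0.927, 0.0], [0.001, -0.0, -1.0]]
force: [0.8, 0.5, -0.7]
gripper_width: 0.0001
finger_force: 0.0
```

Emit:
apply_moves([
  [0, 0.027, -0.01, 0, 1],
  [0, 0.027, -0.04, 0, 1],
  [0, 0.027, -0.07, 0, 1],
  [0, 0.027, -0.095, 0, 1],
  [0, 0.027, -0.105, 0, 1],
  [0, 0.027, -0.105, 0, 1],
])

```text
t: 5.5
ee_pos: [0.5623, 0.0362, 0.0916]
eef_rot: [[0.927, -0.375, -0.003], [-0.375, -0.927, -0.001], [-0.002, 0.002, -1.0]]
force: [-0.4, -0.7, 0.0]
gripper_width: 0.0001
finger_force: 0.0
```

```bash
python3 - <<'E'
from workcell import r
import cv2
a=[cv2.resize(r.read_camera(n)["image"][v-45:v+45,u-60:u+60,::-1],(400,300),interpolation=2) for n,u,v in(("top",280,205),("scene",285,220))]
cv2.imwrite("pics/p.png",cv2.hconcat(a))
E
```

```text
(no output)
```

View pics/p.png

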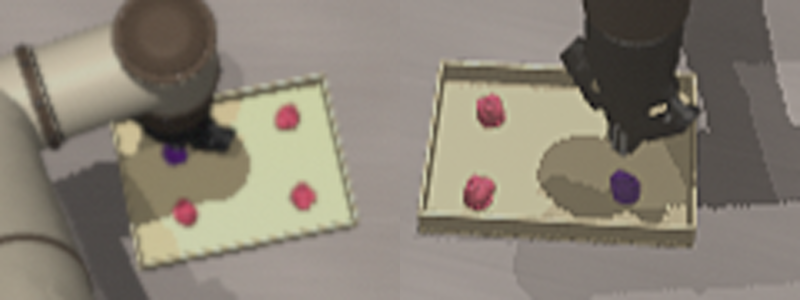

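The crop shows the closed fingertips directly above the purple shell (scene crop (622,152) against shell (625,185)); lowering to 2 cm and holding.

Emit:
apply_moves([
  [0, 0.001, -0.01, 0, 1],
  [0, 0.001, -0.018, 0, 1],
  [0, 0.001, -0.018, 0, 1],
  [0, 0.001, -0.018, 0, 1],
  [0, 0.001, -0.018, 0, 1],
  [0, 0.001, -0.018, 0, 1],
  [0, 0.001, -0.018, 0, 1],
  [0, 0.001, -0.018, 0, 1],
  [0, 0.001, -0.018, 0, 1],
  [0, 0.001, -0.018, 0, 1],
])

```text
t: 6.6
ee_pos: [0.563, 0.0375, 0.075]
eef_rot: [[0.927, -0.374, 0.0], [-0.374, -0.927, 0.0], [0.0, -0.0, -1.0]]
force: [-0.2, -0.4, 0.0]
gripper_width: 0.0002
finger_force: 0.0
```

Emit:
apply_moves([
  [0, 0, 0, 0, 1],
  [0, 0, 0, 0, 1],
  [0, 0, 0, 0, 1],
  [0, 0, 0, 0, 1],
  [0, 0, 0, 0, 1],
  [0, 0, 0, 0, 1],
  [0, 0, 0, 0, 1],
  [0, 0, 0, 0, 1],
  [0, 0, 0, 0, 1],
  [0, 0, 0, 0, 1],
])

```text
t: 7.6
ee_pos: [0.563, 0.0375, 0.075]
eef_rot: [[0.927, -0.374, 0.0], [-0.374, -0.927, -0.0], [0.0, 0.0, -1.0]]
force: [-0.3, -0.4, -0.1]
gripper_width: -0.0001
finger_force: 0.0
```

Emit:
apply_moves([
  [0, 0, 0, 0, 1],
  [0, 0, 0, 0, 1],
  [0, 0, 0, 0, 1],
  [0, 0, 0, 0, 1],
  [0, 0, 0, 0, 1],
])

```text
t: 8.1
ee_pos: [0.563, 0.0375, 0.075]
eef_rot: [[0.927, -0.374, -0.0], [-0.374, -0.927, -0.0], [0.0, 0.0, -1.0]]
force: [-0.3, -0.6, 0.4]
gripper_width: -0.0001
finger_force: 0.0
```

Emit:
apply_moves([
  [0, 0, 0.04, 0, 1],
  [0, 0, 0.085, 0, 1],
  [-0.01, 0.02, 0.12, 0, 1],
  [-0.03, 0.06, 0.12, 0, 1],
  [-0.05, 0.1, 0.12, 0, 1],
  [-0.07, 0.14, 0.12, 0, 1],
  [-0.09, 0.18, 0.12, 0, 1],
  [-0.11, 0.22, 0.12, 0, 1],
  [-0.13, 0.26, 0.12, 0, 1],
  [-0.147, 0.29, 0.12, 0, 1],
])

```text
t: 9.1
ee_pos: [0.4148, 0.3296, 0.1952]
eef_rot: [[0.928, -0.373, 0.0], [-0.373, -0.928, 0.001], [0.0, -0.001, -1.0]]
force: [0.5, -0.5, 0.4]
gripper_width: -0.0001
finger_force: 0.0
```

Emit:
apply_moves([
  [0, 0, -0.03, 0, 1],
  [0, 0, -0.06, 0, 1],
  [0, 0, -0.09, 0, 1],
  [0, 0, -0.11, 0, 1],
  [0, 0, -0.11, 0, 1],
  [0, 0, -0.11, 0, 1],
])

```text
t: 9.7
ee_pos: [0.4163, 0.3278, 0.0854]
eef_rot: [[0.927, -0.374, 0.0], [-0.374, -0.927, -0.0], [0.0, 0.0, -1.0]]
force: [-0.4, 0.4, 0.3]
gripper_width: 0.0
finger_force: 0.0
```

```bash
python3 - <<'E'
from workcell import r
import cv2
a=[cv2.resize(r.read_camera(n)["image"][v-45:v+45,u-60:u+60,::-1],(400,300),interpolation=2) for n,u,v in(("top",191,240),("scene",396,210))]
cv2.imwrite("pics/o.png",cv2.hconcat(a))
E
```

```text
(no output)
```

View pics/o.png

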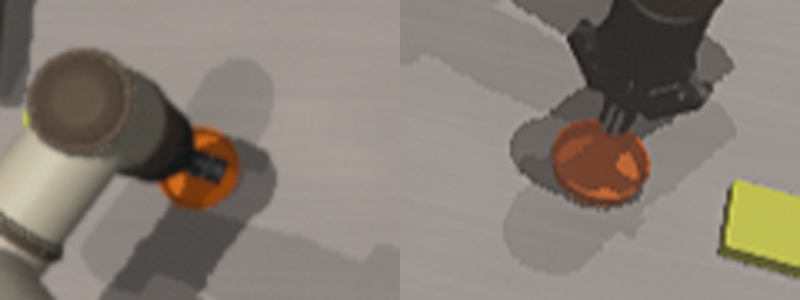

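The crop shows the tips over the orange dish, at scene crop (615,130) with the dish at (600,163). Lowering to about 2 cm above the rim and holding.

Emit:
apply_moves([
  [0, 0, -0.015, 0, 1],
  [0, 0, -0.024, 0, 1],
  [0, 0, -0.024, 0, 1],
  [0, 0, -0.024, 0, 1],
  [0, 0, -0.024, 0, 1],
  [0, 0, -0.024, 0, 1],
  [0, 0, -0.024, 0, 1],
  [0, 0, -0.024, 0, 1],
  [0, 0, -0.024, 0, 1],
  [0, 0, -0.024, 0, 1],
])

```text
t: 10.8
ee_pos: [0.416, 0.3275, 0.061]
eef_rot: [[0.927, -0.374, 0.0], [-0.374, -0.927, -0.0], [0.0, 0.0, -1.0]]
force: [0.0, 0.3, -0.2]
gripper_width: -0.0006
finger_force: 0.0
```

Emit:
apply_moves([
  [0, 0, 0, 0, 1],
  [0, 0, 0, 0, 1],
  [0, 0, 0, 0, 1],
  [0, 0, 0, 0, 1],
  [0, 0, 0, 0, 1],
  [0, 0, 0, 0, 1],
  [0, 0, 0, 0, 1],
  [0, 0, 0, 0, 1],
  [0, 0, 0, 0, 1],
  [0, 0, 0, 0, 1],
])

```text
t: 11.8
ee_pos: [0.416, 0.3275, 0.061]
eef_rot: [[0.927, -0.374, -0.0], [-0.374, -0.927, -0.0], [-0.0, 0.0, -1.0]]
force: [0.3, 1.0, -0.8]
gripper_width: -0.0002
finger_force: 0.0
```

Emit:
apply_moves([
  [0, 0, 0, 0, 1],
  [0, 0, 0, 0, 1],
  [0, 0, 0, 0, 1],
  [0, 0, 0, 0, 1],
  [0, 0, 0, 0, 1],
])

```text
t: 12.3
ee_pos: [0.416, 0.3275, 0.061]
eef_rot: [[0.927, -0.374, -0.0], [-0.374, -0.927, -0.0], [-0.0, 0.0, -1.0]]
force: [0.3, 0.1, 0.7]
gripper_width: 0.0001
finger_force: 0.0
```

Emit:
apply_moves([
  [0, 0, 0.04, 0, 1],
  [0, 0, 0.085, 0, 1],
  [0, 0, 0.13, 0, 1],
  [-0.02, 0.03, 0.17, 0, 1],
  [-0.05, 0.07, 0.19, 0, 1],
  [-0.08, 0.11, 0.2, 0, 1],
  [-0.11, 0.15, 0.2, 0, 1],
  [-0.13, 0.18, 0.2, 0, 1],
  [-0.14, 0.2, 0.2, 0, 1],
  [-0.14, 0.2, 0.2, 0, 1],
])

```text
t: 13.3
ee_pos: [0.2742, 0.5298, 0.2602]
eef_rot: [[0.929, -0.371, -0.0], [-0.371, -0.929, -0.0], [-0.0, 0.0, -1.0]]
force: [-0.4, -0.0, -0.2]
gripper_width: 0.0004
finger_force: 0.0
```

Emit:
apply_moves([
  [0, 0, 0, 0, 1],
  [0, 0, 0, 0, 1],
  [0, 0, 0, 0, 1],
])

```text
t: 13.6
ee_pos: [0.2767, 0.5266, 0.2612]
eef_rot: [[0.927, -0.376, 0.0], [-0.376, -0.927, -0.0], [0.0, 0.0, -1.0]]
force: [-0.7, -0.4, 0.1]
gripper_width: 0.0
finger_force: 0.0
```

```bash
python3 - <<'E'
from workcell import r
import cv2
cv2.imwrite("pics/end.png",r.read_camera("scene")["image"][:,:,::-1])
E
```

```text
(no output)
```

View pics/end.png

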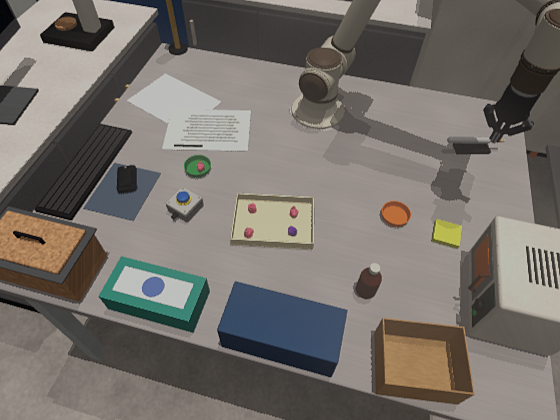

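Everything lies where it was (purple (292,231), orange dish (396,214), button out at (183,197)), and the hand is well away.

```bash
python3 -c "
from workcell import r
print(r.hand_in())"
```

```text
the job is handed in; nothing more can be done
None
```

I pressed the call button fully in and it sprang back, held the fingertips about 2 cm above the purple shell and then the orange dish for over 2 s each, took the hand well away, and handed the job in; nothing looked moved in the final picture, and no verdict was returned.

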